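# Stand the framed print in the display rack

## Task

Take the framed print off the sloping easel and stand it in the display rack's one empty slot, beside the price card, right way up and with its picture facing the same way as the tiles. The slot's tall back board leaves no room to hold it to the end, so let go part-way and press the print's top edge down, firmly but without forcing it, past the leaf spring until its lower edge rests fully home on the slot floor. Leave the tiles and everything else on the counter where they stand.

Things in the scene. Friction and masses are not known exactly. Their poses are not given: they have to be found in the camera images.
- frame_mid (a point): Centre of the loose framed print (dark wood frame, cream mount, blue and rust picture): 10 mm thick, 105 wide, 140 tall, flat back, about 0.22 kg. Axes: x out of the picture face, y across the width, z up along its height to the top edge. At the start it leans on the easel, 35 degrees from vertical, picture up and to the customers (+x side), top edge towards the robot; its top 68 mm stand free above the easel's board
- frame_foot (a point): middle of the print's lower edge, half-way through the thickness (70 mm below frame_mid along its z); same axes as frame_mid
- frame_head (a point): middle of the print's top edge, half-way through the thickness (70 mm above frame_mid along its z); same axes
- frame_face (a point): centre of the print's picture face (5 mm out from frame_mid along its x); same axes
- frame: the framed print again; origin in the middle of its lower edge, as frame_foot
- card: Small white price card, red top edge, look only, clipped on the rack's -y side beside the empty slot. ORIGIN, for aiming: the empty slot's back lower corner at mid-length, where back rest meets floor. z up; y along the slot; x level, square to the slot, to the customers. Seated there, the print's back lies on the rest and its foot on the floor: foot at c = 5 mm, d = 0 (c, d: see slot_mid)
- slot_mid (a point): The middle slot's back lower corner, at mid-length; axes as the rack. Each slot leans 25 degrees: up the slot is d = (-sin25, 0, cos25), across it c = (cos25, 0, sin25). Back rest face at c = 0, to 134 mm up d; front lip c = 13 to 21 mm, to 32 mm up d; floor at d = 0; 114 mm long between 9 mm cheeks
- leaf_mid (a point): Apex of the middle slot's leaf spring; each slot has one: a brass bow 60 mm long standing 6 mm out of the lip, 15 mm up d, sloping lead-in above. A 10 mm print pushes it back 3 mm: 8 to 14 N down the slot to pass the apex, 5 to 9 N after it, then the floor, where force climbs fast (16 to 25 N is enough). The print's weight does not seat it: let go part-way, it stands proud, held by the spring
- rack: Dark wooden display rack, fixed, 240 mm deep (x) by 132 wide (y), cheeks 60 mm high; origin on the table below the middle slot's back lower corner. Three like slots along y, back lower corners at x = -60, 0 and 60 mm, 27 mm up; back rests (8 mm boards) reach 148 mm above the table. A seated print stands only 6 mm proud of its back rest. Two slots hold tiles, one is empty
- easel: Light wooden table easel, fixed, about 165 by 150 mm. Origin on the table, below the back corner of its ledge (32 mm up), where the print's back lower edge rests. The board (120 wide, 72 up the slope) leans 35 degrees from vertical to -x; ledge 22 mm deep, its lip 8 mm high at 16 to 22 mm from the board; x is level towards the customers
- tile_blue_mid (a point): centre of a white glazed tile with blue rings, 6 x 100 x 100 mm, loose in a rack slot; its top stands about 118 mm above the table. To be left alone
- tile_green_mid (a point): centre of a green glazed tile with yellow ring, 6 x 100 x 100 mm, loose in another slot. To be left alone
- bell: counter bell, 68 mm across, 41 high; origin under its centre. Bystander
- candlestick: brass candlestick, foot 90 mm across, 182 high; origin under its centre. Bystander
- ginger_jar: blue jar, 120 mm across, 172 high; origin under its centre. Bystander
- dark_bottle: dark green bottle, 72 mm across, 240 high; origin under its centre. Bystander
- keepsake_box: small wooden box, 102 x 142 mm, 62 high; origin under its centre. Bystander
- dusting_brush: dusting brush lying along its x, 190 mm long, 22 high; origin under it near mid-length. Bystander
There are look-alikes about, which are no part of the job. There is more than one size of the frame; the job needs the middle-sized.

How it is judged (in metres and radians):
On the way, in this order (a step that is already met when the one before it is completed fails the run):
1. the print is lifted clear of the easel (distance of frame_mid from where it was at the start of the episode above 0.05 m and contact force between frame and easel below 0.05 N and contact force between frame and the fingers above 0.5 N), for 0.1 s.
2. the print is brought home in the empty slot by the gripper, not dropped in (x of frame_foot in the frame of card between 0.001 and 0.0085 m and y of frame_foot in the frame of card between -0.008 and 0.008 m and z of frame_foot in the frame of card below 0.0045 m and contact force between frame and the fingers above 0.5 N), for 0.05 s.
At the end, for the whole second after the job is handed in: the print stands at rest in the empty slot: lower edge within 2.5 mm of the slot floor, leaning on the slot's back rest (top edge within 8 mm), centred across the slot within 8 mm, right way up, picture to the customers' side, let go of (x of frame_foot in the frame of card between 0.001 and 0.0085 m and y of frame_foot in the frame of card between -0.008 and 0.008 m and z of frame_foot in the frame of card below 0.0045 m and x of frame_head in the frame of card between -0.0625 and -0.047 m and y of frame_head in the frame of card between -0.01 and 0.01 m and x of frame_face in the frame of card between -0.0245 and -0.0165 m and contact force between frame and the fingers below 0.05 N and linear speed of frame below 0.01 m/s); the robot touches nothing.
It fails at once if a tile in the rack is shifted by more than 12 mm (distance of any of tile_blue_mid, tile_green_mid from where it was at the start of the episode above 0.012 m).
It fails at once if something else on the counter is shifted by more than 30 mm (distance of any of bell, candlestick, ginger_jar, dark_bottle, keepsake_box, dusting_brush from where it was at the start of the episode above 0.03 m).
It fails at once if the print is forced against the rack with more than 100 N in all (contact force between frame and rack above 100 N).
It also fails if it takes over 48 s, if anything falls off the work surface, if the arm or the gripper's body presses on something with over 40 N, if the wrist force passes 120 N, or if a joint passes its speed limit or range.

## Robot

A 6-joint arm with a two-finger parallel gripper is mounted at the origin on the work surface. World frame = base frame: x ahead of the robot, y to its left, z up, the work surface at z = 0. Lengths are in mm, angles in rad, forces in N, time in s.
With the tool pointing down it reaches from about 350 to 975 mm from the base axis. Payload 7.1 kg.
Tool frame: the origin (TCP) lies at the very end of the fingers, on their centre line; the grasp point (between the pads) lies tcp_to_grasp behind it (tcp_to_grasp is the distance from the TCP to the grasp point, in mm); z points along the fingers, x is the direction in which the jaws open and shut, and the axes are right-handed (so a half turn about z gives the same grasp; the last joint's range is limited). The gripper opens to 88 mm and grips with 3 to 60 N. Pads are 20 mm wide; open, the fingers measure 115 mm over their backs; the gripper's body (75 mm by 178 mm) begins 61 mm behind the grasp point.
Start: joints at [1.303, 0.423, 1.63, -0, 1.089, -0.019], TCP at [153.869, 605.747, 222.675] pointing down, gripper open.
Joint ranges: [-3, 3], [-0.9, 2.11], [0.09, 2.58], [-1.31, 4.45], [0.11, 2.69], [-2.54, 2.54]. Speed limits (rad/s): [2.39, 2.39, 3.01, 3.14, 3.14, 3.14].

## Interface

Orientations are given as a rotation vector (axis times angle).
In Python, from workcell import get_obs, get_image, close_job, recognise, mark_of, tcp_to_grasp gives the robot as it stands. The module is installed in compiled form; this text tells all that it offers.
- The arm moves only by the tool move_arm, never from a script. Its argument "motion" is a list of rows, each a list of 7 numbers: the shift along the world's x, y, z in mm, then the turn, a rotation vector about the world's x, y, z in rad, then the finger opening in mm, from 0 to 87.8. A call has 1 to 5 rows; each row is the pose to reach, as a shift and turn from the pose commanded when the call began; what a row does not reach only later rows make up. A row lasts 1/12 s, in which the tool goes at most 41.7 mm and 7.16 degrees, less where a joint would pass 70% of its speed; a pose out of reach is approached as far as the arm can. A call with a gripper value outside its range is refused whole. The fingers move at their own pace and stop on an object; the grip force is fixed at half the most. Time passes only in rows, so rows that repeat a pose let the fingers close. It gives the time, the measured TCP pose, the force and the opening at its end, in the units of the state.
- get_obs(): the state, without advancing time (a new reading comes with each control period).
- get_image(name): name is "side" or "top"; returns a dict with "color" (384x512x3 uint8, red, green, blue), "mtx" (3x3 intrinsics, pixels), "camera_from_world" (4x4, takes a point from world to camera coordinates). Camera axes: x right, y up, looking along -z (the intrinsics and any distortion apply to the point x, -y, -z); pixel columns grow to the right and rows downward; lengths in mm; the calibration is good to about 2 mm. A picture is of the moment at which its call begins. There is no depth.
- close_job(): hands the job in, once; it reports no verdict.
Trained networks look in a picture, given as the dict that the camera call returned (one of the last four; its "shot" number tells which), for a name from the list of things; names that differ only in an ending like _2 or _b are one class to them, and where a whole thing is asked for, a point or a joint stands for the part that bears it (a point fixed in the world has none). Each returns a list of dicts, best first, with "p" (0 to 1); they miss things now and then, are a little off and sometimes report something else, mostly with a low value. They report only what shows in the picture. A call takes as long as a camera call. They do not tell look-alikes from the thing itself.
- recognise(picture, label): "bbox" ([centre column, centre row, width, height] in pixels, round what is visible of it).
- mark_of(picture, label): "location" ([row, column] in pixels: a listed point, or the origin of a listed thing).
The state is a dict: "t": time; "qpos": joint angles; "qvel": joint speeds; "joint_torque": joint torques, N m; "ee_pos": TCP position; "orientation": TCP orientation; "ft_force": force on the tool from outside, world axes, zero at the start; "moment": the same for the moment, N m; "width": finger opening in mm.
Only numpy, scipy, OpenCV 4.12 (cv2) and the standard library are available. Lean on these libraries where they do the work, as an engineer would, in place of code of your own. Each camera call takes 0.05 s, during which the arm holds its last target. There are 200 camera calls.

## Working session

There is one attempt and no reset: what is moved stays moved. The work goes in short steps, Python scripts to look and compute and a tool call to move; the robot and the scene stay as the last step left them, time stands still between calls to the robot, and variables do not carry over. Pictures are saved under pics/ and viewed, about 8 in all and at most 12, crops included, and the job is handed in when it is done.

Besides the shell and the picture viewer there is one more tool, called after ">>>" by a JSON object that holds its "api" and its "payload", one argument or row to a line. move_arm: Moves the arm, as the interface text tells. Its arguments: {"type":"object","properties":{"motion":{"type":"array"}},"required":["motion"]}

```bash
mkdir -p pics; cat > h.py <<'E'
import numpy as np, cv2
from workcell import *
def px(P,im):
    T=im["camera_from_world"];p=T[:3,:3]@np.array(P,float)+T[:3,3]
    q=im["mtx"]@np.array([p[0],-p[1],-p[2]]);return q[:2]/q[2]
def ray(uv,im):
    T=np.array(im["camera_from_world"]);R=T[:3,:3];o=-R.T@T[:3,3]
    d=np.linalg.inv(im["mtx"])@np.array([uv[0],uv[1],1.]);d=R.T@np.array([d[0],-d[1],-d[2]])
    return o,d/np.linalg.norm(d)
def tri(uvs,ims):
    A=0;b=0;rs=[ray(u,i) for u,i in zip(uvs,ims)]
    for o,d in rs:
        M=np.eye(3)-np.outer(d,d);A=A+M;b=b+M@o
    X=np.linalg.solve(A,b);return X,[np.linalg.norm(np.cross(X-o,d)) for o,d in rs]
def save(im,n,crop=None,s=1.5):
    c=im["color"][:,:,::-1]
    if crop: c=c[crop[1]:crop[3],crop[0]:crop[2]]
    cv2.imwrite("pics/"+n,cv2.resize(c,None,fx=s,fy=s,interpolation=cv2.INTER_CUBIC))
E
python3 - <<'E'
from h import *
np.set_printoptions(precision=1,suppress=True)
a=get_image("side");b=get_image("top")
save(a,"s0.png");save(b,"t0.png");print([k for k in a if k!="color"],tcp_to_grasp, get_obs())
for im in(a,b): print(im["mtx"].tolist(), ray((256,192),im))
for n in "frame_mid frame_foot frame_head frame_face card slot_mid leaf_mid easel rack tile_blue_mid tile_green_mid bell candlestick ginger_jar dark_bottle keepsake_box dusting_brush".split():
    M=[[(np.array(m["location"][::-1]),m["p"]) for m in mark_of(im,n)[:4]] for im in(a,b)]
    print(n,*[[(u.round(1).tolist(),round(p,2)) for u,p in m] for m in M])
    for u,_ in M[0][:3]:
        for v,_ in M[1][:3]:
            X,e=tri([u,v],[a,b])
            if max(e)<12: print("   ",u.round(),v.round(),X,round(max(e),1))
E
```

```text
['mtx', 'camera_from_world', 'shot'] 18.700000000000003 {'t': 0.1, 'qpos': array([ 1.3,  0.4,  1.6, -0. ,  1.1, -0. ]), 'qvel': array([ 0., -0., -0., -0.,  0.,  0.]), 'joint_torque': array([ -0. , -54.6, -27.4,   0.1,   0. ,  -0. ]), 'ee_pos': array([153.8, 605.3, 222. ]), 'orientation': array([ 2.5,  1.9, -0. ]), 'ft_force': array([ 0.2,  0.3, -0.7]), 'moment': array([0., 0., 0.]), 'width': 87.72549272736464}
[[408.9022238958066, 0.0, 257.37644259632725], [0.0, 408.9022238958066, 196.15571496763383], [0.0, 0.0, 1.0]] (array([-108. , -963.7,  835. ]), array([ 0.5,  0.7, -0.5]))
[[494.3969510255515, 0.0, 257.1878781316384], [0.0, 494.3969510255515, 190.11268752286293], [0.0, 0.0, 1.0]] (array([ 460.2,   -3.3, 1575.5]), array([ 0.1, -0. , -1. ]))
frame_mid [([260.1, 177.3], 0.77), ([230.9, 173.9], 0.72), ([216.5, 230.7], 0.72)] [([163.7, 135.7], 0.91), ([249.0, 246.1], 0.78), ([179.7, 186.5], 0.7)]
    [260. 177.] [164. 136.] [774.2 278.    6. ] 3.2
    [231. 174.] [180. 186.] [597.4 215.1 101.3] 0.6
    [216. 231.] [249. 246.] [415.6  10.7  32.4] 0.2
frame_foot [([241.8, 227.5], 0.8),
[... 1992 characters left out ...]
8], 0.31), ([150.3, 183.7], 0.16)] [([398.2, 204.8], 0.64), ([407.9, 254.6], 0.24)]
    [346. 312.] [398. 205.] [ 539.2 -467.2    6.5] 2.0
    [302. 248.] [408. 255.] [ 397.2 -417.6  253. ] 6.0
ginger_jar [([185.5, 173.2], 0.92), ([296.6, 207.4], 0.4), ([236.4, 195.2], 0.36)] [([316.3, 185.9], 0.65), ([182.0, 175.2], 0.19)]
    [297. 207.] [316. 186.] [ 586.7 -184.7  170.8] 0.7
    [236. 195.] [182. 175.] [638.2 228.2 -12.6] 8.1
dark_bottle [([299.0, 207.2], 0.63)] [([250.6, 134.1], 0.94)]
    [299. 207.] [251. 134.] [769.4   2.8   6.8] 3.6
keepsake_box [] [([407.9, 254.2], 0.64)]
dusting_brush [([150.2, 179.7], 0.8)] [([99.3, 257.9], 0.6)]
    [150. 180.] [ 99. 258.] [379.6 481.9  15.6] 6.9
```

View pics/s0.png

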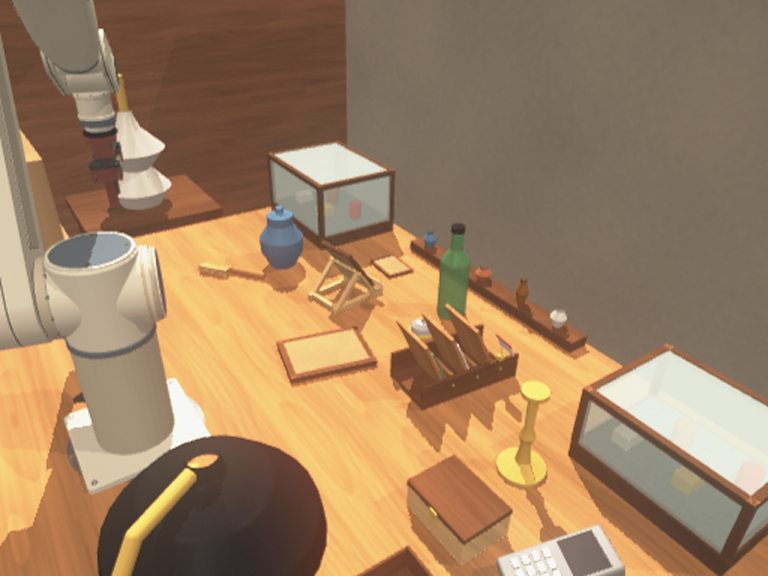

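View pics/t0.png

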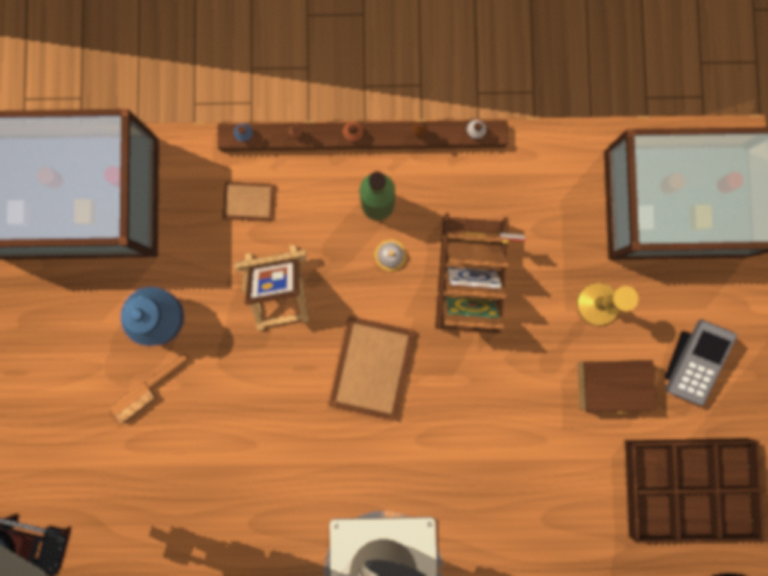

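Side view: the print leans on the easel at about (345,265). Top view: print at (272,280), rack at (475,275). The empty slot is the far one (+x), with the white/red card at (512,237). The flat frames at (372,367) and (248,201) are look-alikes. Next I'll look closer at the rack and print.

```bash
python3 - <<'E'
from h import *
np.set_printoptions(precision=1,suppress=True)
A=get_image("side");B=get_image("top")
f=lambda im,c,s:cv2.resize(im["color"][c[1]:c[3],c[0]:c[2],::-1],None,fx=s,fy=s,interpolation=cv2.INTER_CUBIC)
a=f(A,(255,200,350,275),8);b=f(B,(285,140,355,225),6)
cv2.imwrite("pics/rs.png",a);cv2.imwrite("pics/rt.png",b)
c=f(B,(150,155,212,225),6);d=f(A,(200,155,260,210),7)
d=cv2.resize(d,(372,341))
h=max(c.shape[0],d.shape[0]);o=np.zeros((h,c.shape[1]+d.shape[1],3),np.uint8);o[:c.shape[0],:c.shape[1]]=c;o[:d.shape[0],c.shape[1]:]=d
cv2.imwrite("pics/e.png",o);print(a.shape,b.shape,o.shape)
E
```

```text
(600, 760, 3) (510, 420, 3) (420, 744, 3)
```

View pics/rs.png

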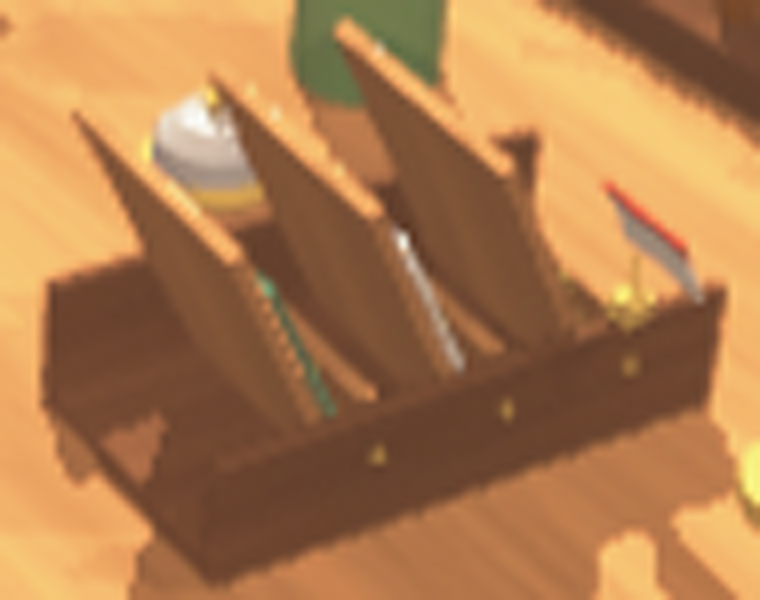

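View pics/rt.png

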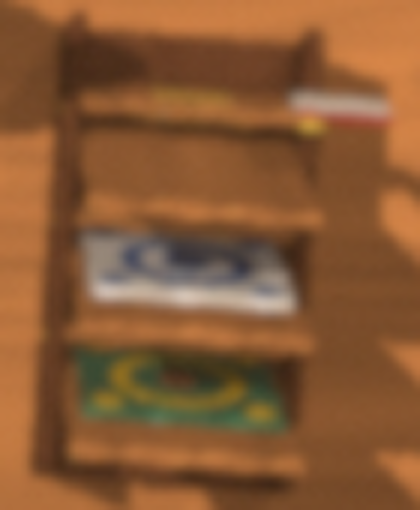

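View pics/e.png

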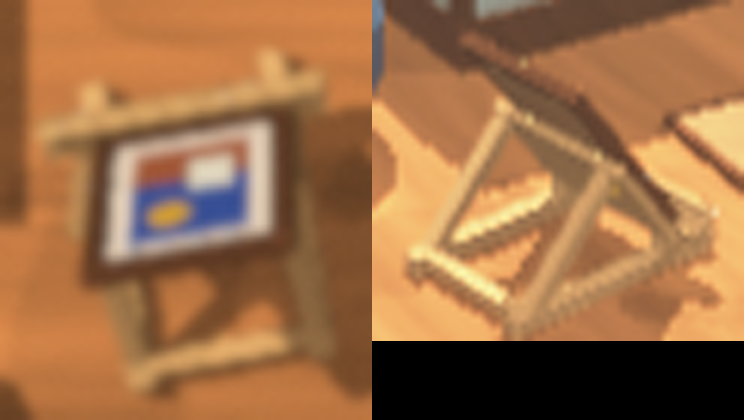

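```bash
cat > fit.py <<'E'
from h import *
from scipy.optimize import least_squares
np.set_printoptions(precision=2,suppress=True)
a=get_image("side");b=get_image("top")
S=lambda u,v:((u+.5)/8-.5+255,(v+.5)/8-.5+200)
T=lambda u,v:((u+.5)/6-.5+285,(v+.5)/6-.5+140)
s,c=np.sin(np.radians(25)),np.cos(np.radians(25))
obs=[]
for xo,L,R,l,r in((-60,(75,113),(238,258),(72,452),(303,465)),(0,(213,78),(380,215),(75,335),(312,345)),(60,(343,25),(512,175),(80,212),(322,218))):
    P=np.array([xo-134*s-4*c,0,27+134*c-4*s])
    for im,q,e in((a,S(*L),58),(a,S(*R),-58),(b,T(*l),58),(b,T(*r),-58)): obs.append((im,q,P+[0,e,0],0,1))
obs+=[(a,S(215,582),(-120,-66,0),1,1),(a,S(705,405),(120,-66,0),1,1),(a,S(722,290),(120,-66,60),1,1),(a,S(48,285),(-120,66,60),1,.7)]
obs+=[(b,(313.5,180.2),(0,0,27),0,1)]
def res(p):
    C,Sn=np.cos(p[2]),np.sin(p[2]);R=np.array([[C,-Sn,0],[Sn,C,0],[0,0,1]])
    return np.concatenate([w*(px(R@(np.array(P)+[k*p[3],0,0])+[p[0],p[1],p[4]],im)-q) for im,q,P,k,w in obs]+[[p[4]/3]])
r=least_squares(res,[623,-194,0,0,0],loss="soft_l1");print("rack",r.x,np.degrees(r.x[2]));print(res(r.x)[:-1].reshape(-1,2))
p=r.x;print("card",p[0]+60*np.cos(p[2]),p[1]+60*np.sin(p[2]))
U=lambda u,v:((u+.5)/6-.5+150,(v+.5)/6-.5+155)
V=lambda u,v:((u+.5)/6.2-.5+200,(v+.5)/6.2-.5+155)
ob2=[(b,U(85,285),(-5,52.5,140)),(b,U(293,243),(-5,-52.5,140)),(b,U(300,105),(5,-52.5,5)),(b,U(95,140),(5,52.5,5)),
(a,V(90,38),(-5,52.5,140)),(a,V(213,97),(-5,-52.5,140)),
(a,(222.6,165.1),(0,0,140)),(b,(179.8,199.7),(0,0,140)),(a,(230.9,173.9),(0,0,70)),(b,(179.7,186.5),(0,0,70)),(a,(232.7,176),(5,0,70)),(b,(182.3,185.7),(5,0,70)),(b,(177.5,175.6),(0,0,0))]
from scipy.spatial.transform import Rotation as Ro
def pose(p): return Ro.from_euler("z",p[3])*Ro.from_euler("y",-np.radians(35))
def res2(p):
    return np.concatenate([px(pose(p).apply(P)+p[:3],im)-q for im,q,P in ob2])
r=least_squares(res2,[639,222,36,.2],loss="soft_l1");p=r.x
print("foot",p,np.degrees(p[3]));print(res2(p).reshape(-1,2))
print("head",pose(p).apply([0,0,140])+p[:3],"zaxis",pose(p).apply([0,0,1]))
E
python3 fit.py
```

```text
rack [ 621.12 -194.06   -0.08   -7.93    0.99] -4.319747379403041
[[-0.35 -0.75]
 [ 0.29  1.07]
 [-0.6   0.18]
 [ 0.98  0.41]
 [-1.02 -1.46]
 [-0.15  0.55]
 [-0.01 -1.01]
 [ 0.43 -0.28]
 [-1.36  0.28]
 [-0.1  -0.09]
 [ 0.24 -1.05]
 [-0.29  0.34]
 [-0.18  2.31]
 [ 0.48  0.13]
 [ 0.79 -0.35]
 [-0.79  0.05]
 [-0.4  -0.89]]
card 680.9454899670066 -198.57921329690714
foot [637.92 217.43  40.86   0.17] 9.465278295633814
[[-0.76  0.98]
 [ 0.57  1.44]
 [-1.61 -0.22]
 [-0.82 -0.03]
 [-0.61  0.23]
 [-2.03  0.47]
 [ 0.74 -0.43]
 [ 0.82 -1.38]
 [ 0.94  1.12]
 [ 1.48 -0.05]
 [-0.05 -1.99]
 [-1.49 -0.67]
 [ 4.19 -0.09]]
head [558.71 204.23 155.54] zaxis [-0.57 -0.09  0.82]
```

```bash
cat > go.py <<'E'
from h import *
from scipy.spatial.transform import Rotation as Ro
np.set_printoptions(precision=3,suppress=True)
def tgt(yaw,tilt,sgn):  # degrees; tool z = -frame z, tool x = sgn*frame x
    F=(Ro.from_euler("z",yaw,degrees=True)*Ro.from_euler("y",-tilt,degrees=True)).as_matrix()
    x=sgn*F[:,0];z=-F[:,2];return Ro.from_matrix(np.c_[x,np.cross(z,x),z]),F
def delta(p,R):
    o=get_obs();C=Ro.from_rotvec(o["orientation"])
    d=(R*C.inv()).as_rotvec();print("shift",p-o["ee_pos"],"turn",d,np.degrees(np.linalg.norm(d)),"f",o["ft_force"],"q",o["qpos"],"w",o["width"])
E
python3 - <<'E'
from go import *
print(Ro.from_rotvec(get_obs()["orientation"]).as_matrix())
for s in(1,-1):
    R,F=tgt(10,35,s);delta(np.array([558,204,152])+F[:,2]*80,R)
E
```

```text
[[ 0.246  0.969 -0.   ]
 [ 0.969 -0.246 -0.   ]
 [-0.    -0.    -1.   ]]
shift [ 358.938 -409.72    -5.145] turn [ 0.439 -0.473 -1.11 ] 73.54728506337476 f [-0.951  0.358 -0.04 ] q [ 1.303  0.423  1.63   0.     1.089 -0.019] w 87.60897805757244
shift [ 358.938 -409.72    -5.145] turn [-0.529 -0.491  1.922] 117.65078656368875 f [-0.951  0.358 -0.04 ] q [ 1.303  0.423  1.63   0.     1.089 -0.019] w 87.60897805757244
```

>>> {"api": "move_arm", "payload": {
  "motion": [
    [24,-27,6,0.029,-0.032,-0.074,60],
    [48,-54,12,0.058,-0.064,-0.148,60],
    [72,-81,18,0.087,-0.095,-0.222,60],
    [96,-108,24,0.116,-0.126,-0.296,60],
    [120,-136,30,0.146,-0.158,-0.37,60]
  ]
}}

```text
t: 2.42
ee_pos: [274.7, 468.6, 253.1]
orientation: [-2.763, -1.416, -0.336]
ft_force: [1.0, 0.6, -0.3]
width: 61.0
```

>>> {"api": "move_arm", "payload": {
  "motion": [
    [24,-27,6,0.029,-0.032,-0.074,60],
    [48,-54,12,0.058,-0.064,-0.148,60],
    [72,-81,12,0.087,-0.095,-0.222,60],
    [96,-108,12,0.116,-0.126,-0.296,60],
    [120,-136,12,0.146,-0.158,-0.37,60]
  ]
}}

```text
t: 2.83
ee_pos: [394.8, 332.5, 265.4]
orientation: [-2.915, -0.85, -0.65]
ft_force: [0.3, 0.7, 0.4]
width: 59.8
```

```bash
python3 - <<'E'
from go import *
R,F=tgt(10,35,1);delta(np.array([558,204,152])+F[:,2]*80,R);print(get_obs()["ee_pos"],get_obs()["t"])
E
```

```text
shift [ 118.011 -136.469  -47.818] turn [ 0.145 -0.154 -0.366] 24.246390944525682 f [0.312 0.672 0.384] q [ 0.774  0.056  2.085 -0.279  0.627  0.402] w 59.77356325660634
[394.8   332.501 265.351] 2.8333
```

>>> {"api": "move_arm", "payload": {
  "motion": [
    [24,-27,0,0.029,-0.031,-0.073,50],
    [48,-54,0,0.058,-0.062,-0.146,50],
    [72,-81,-10,0.087,-0.093,-0.22,50],
    [96,-108,-28,0.116,-0.124,-0.293,50],
    [118,-136,-48,0.145,-0.154,-0.366,50]
  ]
}}

```text
t: 3.25
ee_pos: [512.6, 198.1, 218.8]
orientation: [-2.934, -0.262, -0.925]
ft_force: [0.7, -1.0, -0.3]
width: 49.8
```

```bash
python3 - <<'E'
from go import *
R,F=tgt(10,35,1);delta(np.array([558,204,152])+F[:,2]*80,R);delta(np.array([558,204,152])-F[:,2]*18,R);print(get_obs()["ee_pos"],get_obs()["t"])
b=get_image("top");a=get_image("side")
f=lambda im,c,s:cv2.resize(im["color"][c[1]:c[3],c[0]:c[2],::-1],None,fx=s,fy=s,interpolation=cv2.INTER_CUBIC)
cv2.imwrite("pics/g.png",np.hstack([f(a,(190,120,260,220),5),f(b,(140,140,225,240),5)]))
E
```

```text
shift [ 0.256 -2.109 -1.228] turn [-0.    -0.    -0.004] 0.22053401337893466 f [ 0.704 -0.993 -0.267] q [ 0.426  0.154  2.197 -0.636  0.239  0.827] w 49.821604010085125
shift [ 55.613   7.651 -81.505] turn [-0.    -0.    -0.004] 0.22053401337893466 f [ 0.704 -0.993 -0.267] q [ 0.426  0.154  2.197 -0.636  0.239  0.827] w 49.821604010085125
[512.555 198.141 218.76 ] 3.25
```

View pics/g.png

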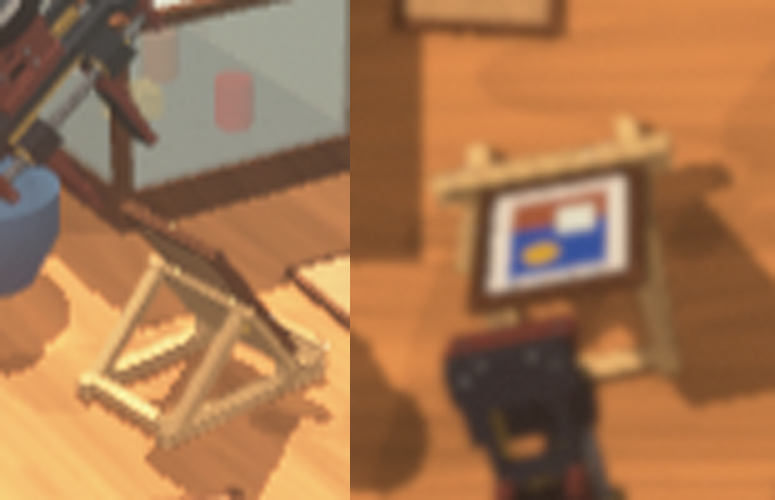

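The picture shows the open fingers just behind and above the print's head: finger tips at about (513,335) and head centre at about (553,296) in the right-hand crop. I'll check that sideways offset against the projections.

```bash
python3 - <<'E'
from go import *
b=get_image("top");o=get_obs()
R=Ro.from_rotvec(o["orientation"]).as_matrix();t=o["ee_pos"]
for s in(-1,0,1): print("finger",px(t+R[:,0]*s*25,b))
print("head fit",px([558.7,204.2,155.5],b),px([558,204,152],b))
F=tgt(10,35,1)[1]
for z in (70,140):
  for c in(-1,1): print(z,c,px(np.array([558.,204,152])+F@[5,c*52.5,z-140],b))
E
```

```text
finger [182.259 221.742]
finger [180.139 214.269]
finger [177.978 206.657]
head fit [180.631 198.328] [180.879 198.651]
70 -1 [198.159 182.11 ]
70 1 [163.653 188.688]
140 -1 [198.452 193.754]
140 1 [162.481 200.631]
```

>>> {"api": "move_arm", "payload": {
  "motion": [
    [14,1.5,-20,0,0,-0.004,50],
    [28,3.5,-40,0,0,-0.004,50],
    [42,5.5,-60,0,0,-0.004,50],
    [50,7,-73,0,0,-0.004,50],
    [56,8,-82,0,0,-0.004,50]
  ]
}}

```text
t: 3.82
ee_pos: [568.3, 208.5, 137.9]
orientation: [-2.942, -0.254, -0.909]
ft_force: [-0.3, 0.4, 0.4]
width: 49.8
```

```bash
python3 - <<'E'
from go import *
R,F=tgt(10,35,1);delta(np.array([558,204,152])-F[:,2]*18,R)
b=get_image("top");a=get_image("side")
f=lambda im,c,s:cv2.resize(im["color"][c[1]:c[3],c[0]:c[2],::-1],None,fx=s,fy=s,interpolation=cv2.INTER_CUBIC)
cv2.imwrite("pics/g2.png",np.hstack([f(a,(200,140,260,215),7),f(b,(150,150,204,225),7)]))
E
```

```text
shift [-0.085 -2.747 -0.63 ] turn [ 0.001 -0.011  0.002] 0.6648246683801505 f [-0.344  0.431  0.392] q [ 0.395  0.392  2.128 -1.308  0.128  1.491] w 49.8384904341256
```

View pics/g2.png

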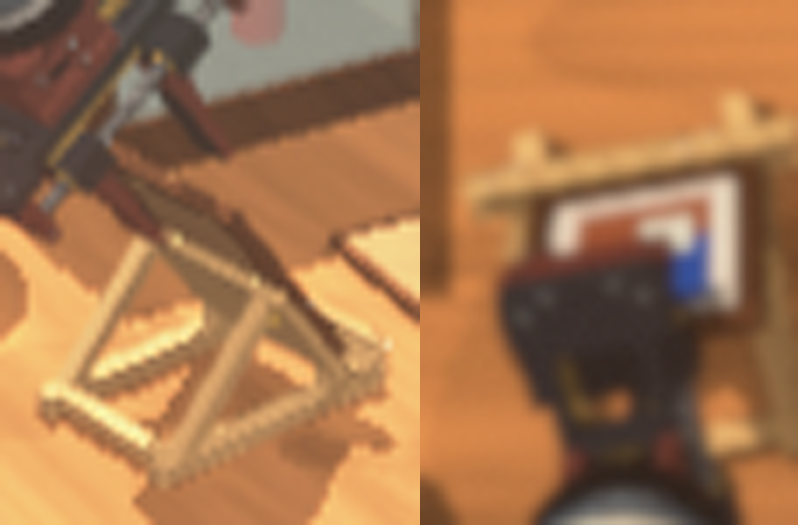

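The fingers straddle the head: the back finger is at about (150,215) in the left crop, behind the print. Closing.

>>> {"api": "move_arm", "payload": {
  "motion": [
    [0,0,0,0,0,0,26],
    [0,0,0,0,0,0,20],
    [0,0,0,0,0,0,14],
    [0,0,0,0,0,0,8],
    [0,0,0,0,0,0,4]
  ]
}}

```text
t: 4.33
ee_pos: [568.1, 207.4, 139.5]
orientation: [-2.942, -0.264, -0.913]
ft_force: [-0.2, 0.5, -0.1]
width: 20.0
```

>>> {"api": "move_arm", "payload": {
  "motion": [
    [0,0,0,0,0,0,0],
    [0,0,0,0,0,0,0],
    [0,0,0,0,0,0,0]
  ]
}}

```text
t: 4.58
ee_pos: [567.9, 207.3, 138.9]
orientation: [-2.942, -0.263, -0.912]
ft_force: [-5.2, -0.3, 6.2]
width: 9.9
```

>>> {"api": "move_arm", "payload": {
  "motion": [
    [-6,-1,8,0,0,0,0],
    [-17,-3,25,0,0,0,0],
    [-29,-5,42,0,0,0,0],
    [-43,-7,66,0,0,0,0],
    [-58,-10,92,0,0,0,0]
  ]
}}

```text
t: 5.0
ee_pos: [508.7, 197.1, 230.2]
orientation: [-2.944, -0.264, -0.906]
ft_force: [0.9, -0.4, -1.1]
width: 9.8
```

```bash
python3 - <<'E'
from go import *
o=get_obs();print(o["qpos"],o["width"])
R,F=tgt(-4.3,25,1);Fr=tgt(-4.3,0,1)[1]
card=np.array([681,-198.6,27.5])
# foot target: c=5, d=70 ; TCP = foot + d*(140-18)
c=F[:,0];d=F[:,2];print(c,d)
for dd in (110,60): delta(card+c*5+d*(dd+122),R)
E
```

```text
[ 0.428  0.126  2.186 -0.528  0.284  0.718] 9.84661237699902
[ 0.904 -0.068  0.423] [-0.421  0.032  0.906]
shift [  79.036 -388.724    9.695] turn [-0.006  0.161 -0.253] 17.163807237676554 f [ 0.89  -0.415 -1.138] q [ 0.428  0.126  2.186 -0.528  0.284  0.718] w 9.84661237699902
shift [ 100.107 -390.308  -35.62 ] turn [-0.006  0.161 -0.253] 17.163807237676554 f [ 0.89  -0.415 -1.138] q [ 0.428  0.126  2.186 -0.528  0.284  0.718] w 9.84661237699902
```

>>> {"api": "move_arm", "payload": {
  "motion": [
    [0,-10,35,0,0.015,-0.02,0],
    [5,-40,65,-0.001,0.03,-0.045,0],
    [10,-75,80,-0.002,0.045,-0.07,0],
    [15,-113,83,-0.002,0.06,-0.095,0],
    [20,-152,83,-0.003,0.08,-0.125,0]
  ]
}}

```text
t: 5.42
ee_pos: [530.3, 44.4, 315.8]
orientation: [-3.017, -0.078, -0.808]
ft_force: [0.5, 0.5, -1.7]
width: 9.9
```

>>> {"api": "move_arm", "payload": {
  "motion": [
    [5,-39,0,0,0.015,-0.025,0],
    [10,-78,0,-0.001,0.03,-0.05,0],
    [15,-117,0,-0.002,0.045,-0.075,0],
    [20,-156,0,-0.002,0.06,-0.1,0],
    [25,-195,0,-0.003,0.08,-0.128,0]
  ]
}}

```text
t: 5.83
ee_pos: [554.2, -151.6, 313.1]
orientation: [3.048, -0.118, 0.68]
ft_force: [1.0, -0.1, -1.5]
width: 10.0
```

```bash
python3 - <<'E'
from go import *
R,F=tgt(-4.3,25,1);card=np.array([681,-198.6,27.5]);c=F[:,0];d=F[:,2]
delta(card+c*5+d*(190+122),R)
E
```

```text
shift [ -0.209 -37.426  -0.753] turn [0.    0.003 0.002] 0.1903499800713951 f [ 1.013 -0.062 -1.472] q [-0.349  0.076  1.944  0.177  0.705 -0.383] w 10.022270561846291
```

>>> {"api": "move_arm", "payload": {
  "motion": [
    [0,-20,0,0,0.003,0.002,0],
    [0,-37,-1,0,0.003,0.002,0],
    [0,-37,-1,0,0.003,0.002,0]
  ]
}}

```text
t: 6.08
ee_pos: [554.8, -189.5, 311.9]
orientation: [3.048, -0.117, 0.676]
ft_force: [0.8, 1.1, -1.4]
width: 9.5
```

```bash
python3 - <<'E'
from go import *
R,F=tgt(-4.3,25,1);card=np.array([681,-198.6,27.5]);c=F[:,0];d=F[:,2]
delta(card+c*5+d*(190+122),R)
b=get_image("top");a=get_image("side");o=get_obs();t=o["ee_pos"];M=Ro.from_rotvec(o["orientation"]).as_matrix()
# predicted print corners, frame axes: x=toolx, y=-tooly, z=-toolz ; foot=tcp+122*toolz
G=np.c_[M[:,0],-M[:,1],-M[:,2]]
for n,im,x0,y0,s in(("side",a,265,140,6),("top",b,280,130,6)):
  for X in(-5,5):
    for y in(-52.5,52.5):
      for z in(-122,18):
        u=px(t+G@[X,y,z],im);print(n,X,y,z,u,(u-[x0,y0]+.5)*s-.5)
  for l in("frame_foot","frame_mid","frame_head","card"): print(l,[(np.array(m["location"][::-1]).round(1),round(m["p"],2)) for m in mark_of(im,l)[:3]], px(t+G@[0,0,{"frame_foot":-122,"frame_mid":-52,"frame_head":18,"card":0}[l]],im))
f=lambda im,c,s:cv2.resize(im["color"][c[1]:c[3],c[0]:c[2],::-1],None,fx=s,fy=s,interpolation=cv2.INTER_CUBIC)
cv2.imwrite("pics/h.png",np.hstack([f(a,(265,140,335,240),6),f(b,(280,130,342,230),6)]))
E
```

```text
shift [-0.758  0.427  0.454] turn [0.001 0.    0.002] 0.1125635933705221 f [ 0.847  1.093 -1.377] q [-0.425  0.101  1.918  0.219  0.721 -0.485] w 9.520643520020414
side -5 -52.5 -122 [313.104 207.231] [291.127 405.889]
side -5 -52.5 18 [299.561 172.876] [209.864 199.759]
side -5 52.5 -122 [292.557 190.963] [167.844 308.278]
side -5 52.5 18 [278.294 157.601] [ 82.264 108.104]
side 5 -52.5 -122 [315.759 205.197] [307.056 393.684]
side 5 -52.5 18 [302.461 170.728] [227.264 186.867]
side 5 52.5 -122 [295.079 189.076] [182.972 296.959]
side 5 52.5 18 [281.035 155.617] [98.71  96.202]
frame_foot [(array([303.8, 196.5]), 0.94), (array([252.3, 172.9]), 0.61), (array([243.4, 228.7]), 0.6)] [303.8   197.861]
frame_mid [(array([296.8, 182.2]), 0.88), (array([261. , 176.3]), 0.84), (array([218.4, 234.3]), 0.61)] [297.157 181.565]
frame_head [(array([267.5, 182.3]), 0.8), (array([187.1, 243.8]), 0.76), (array([291.5, 163.3]), 0.62)] [289.974 163.945]
card [(array([320.7, 236. ]), 0.56)] [291.876 168.611]
top -5 -52.5 -122 [338.04  181.061] [350.742 308.866]
top -5 -52.5 18 [345.528 199.127] [395.67  417.265]
top -5 52.5 -122 [300.64  178.819] [126.337 295.414]
top -5 52.5 18 [304.208 196.655] [147.749 402.428]
top 5 -52.5 -122 [338.446 177.686] [353.179 288.616]
top 5 -52.5 18 [345.998 195.447] [398.486 395.185]
top 5 52.5 -122 [300.952 175.438] [128.214 275.126]
top 5 52.5 18 [304.564 192.967] [149.882 380.302]
frame_foot [(array([253., 217.]), 0.76), (array([318.4, 174.4]), 0.7), (array([150.1, 132.6]), 0.65)] [319.522 178.253]
frame_mid [(array([322.4, 185.8]), 0.94), (array([163.5, 137.7]), 0.61), (array([250.1, 244.5]), 0.57)] [322.161 186.709]
frame_head [(array([326.1, 194.7]), 0.74), (array([237.1, 277. ]), 0.73), (array([322.3, 186.8]), 0.62)] [325.077 196.052]
card [] [324.298 193.557]
```

View pics/h.png

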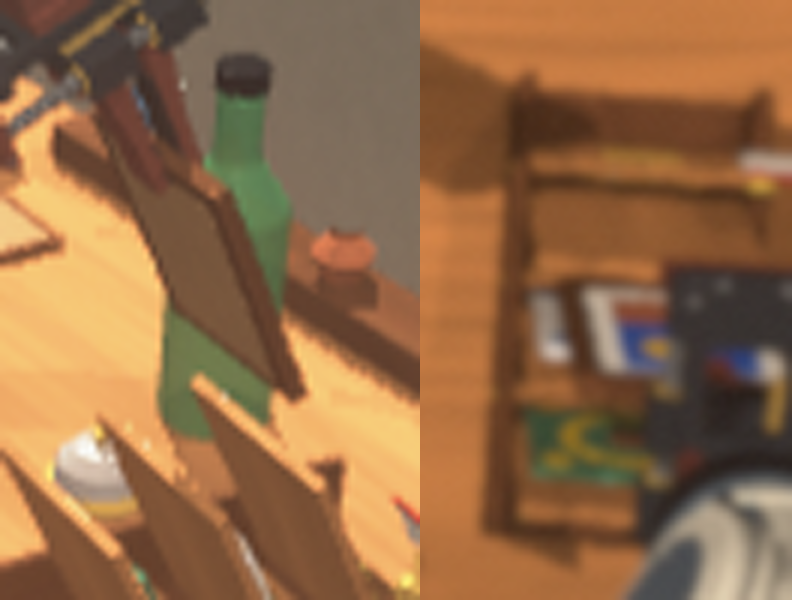

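The print is held straight below the fingers: foot corner at about (300,397) in the left crop, against (307,394) predicted. It sits perhaps 2 mm to -y of the tool. Going down in front of the back board with some clearance.

>>> {"api": "move_arm", "payload": {
  "motion": [
    [9,1,-6,0,0,0.001,0],
    [22,0,-32,0,0,0.001,0],
    [35,-1,-60,0,0,0.001,0],
    [48,-2,-88,0,0,0.001,0],
    [60,-2.5,-114,0,0,0.001,0]
  ]
}}

```text
t: 7.0
ee_pos: [616.2, -188.9, 197.0]
orientation: [3.048, -0.111, 0.679]
ft_force: [0.7, 0.6, -1.5]
width: 9.8
```

```bash
python3 - <<'E'
from go import *
R,F=tgt(-4.3,25,1);card=np.array([681,-198.6,27.5]);c=F[:,0];d=F[:,2]
delta(card+c*11+d*(60+122)+[0,2,0],R)
b=get_image("top");a=get_image("side")
f=lambda im,c,s:cv2.resize(im["color"][c[1]:c[3],c[0]:c[2],::-1],None,fx=s,fy=s,interpolation=cv2.INTER_CUBIC)
cv2.imwrite("pics/k.png",np.hstack([f(a,(285,170,348,260),6.5),f(b,(290,140,345,230),6.5)]))
E
```

```text
shift [-1.935 -2.644  0.108] turn [ 0.001  0.002 -0.002] 0.1751005028696248 f [ 0.707  0.606 -1.488] q [-0.377  0.342  1.909  0.274  0.485 -0.521] w 9.76079371844625
```

View pics/k.png

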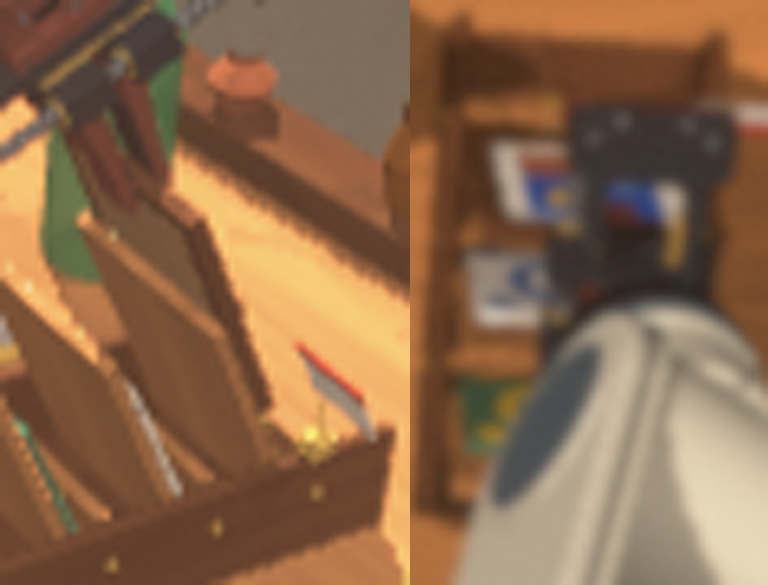

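```bash
python3 - <<'E'
from go import *
b=get_image("top");a=get_image("side");o=get_obs();t=o["ee_pos"];M=Ro.from_rotvec(o["orientation"]).as_matrix();print(t)
G=np.c_[M[:,0],-M[:,1],-M[:,2]]
q=lambda im,P,x0,y0,off:(px(P,im)-[x0,y0]+.5)*6.5-.5+[off,0]
for y in(40,42.5,52.5):
  for z in(-112,-18,18): print("top",y,z,q(b,t+G@[5,y,z],290,140,410))
for X in(-5,5):
  for z in(-122,18): print("side",X,z,q(a,t+G@[X,-52.5,z],285,170,0))
R,F=tgt(-4.3,25,1);card=np.array([681,-198.6,27.5])
for x,y,z in((0,57,134),(0,-57,134),(-8,57,134),(-8,-57,134)):
  P=card+F@[x,y,z];print("board",x,y,q(a,P,285,170,0),q(b,P,290,140,410))
print([ (l,[(np.array(m["location"][::-1]).round(1),round(m["p"],2)) for m in mark_of(im,l)[:3]]) for im in(a,b) for l in("frame_foot","frame_mid","frame_head")])
for z in(-122,-52,18):print(px(t+G@[0,0,z],a),px(t+G@[0,0,z],b))
E
```

```text
[ 615.112 -188.753  197.932]
top 40 -112 [489.328 139.423]
top 40 -18 [503.941 201.745]
top 40 18 [510.037 227.741]
top 42.5 -112 [483.948 139.116]
top 42.5 -18 [498.223 201.419]
top 42.5 18 [504.177 227.407]
top 52.5 -112 [462.43  137.886]
top 52.5 -18 [475.351 200.114]
top 52.5 18 [480.74 226.07]
side -5 -122 [262.79  409.845]
side -5 18 [187.529 216.209]
side 5 -122 [278.71  397.274]
side 5 18 [204.804 202.956]
board 0 57 [ 82.309 214.058] [468.75  214.613]
board 0 -57 [225.725 331.034] [723.153 229.793]
board -8 57 [ 69.588 223.693] [467.22  231.562]
board -8 -57 [212.294 341.473] [721.135 246.709]
[('frame_foot', [(array([244.5, 229.4]), 0.77), (array([253.9, 171.5]), 0.65)]), ('frame_mid', [(array([311.1, 208. ]), 0.6), (array([261.4, 175.7]), 0.57), (array([220.2, 234.5]), 0.56)]), ('frame_head', [(array([189.9, 241.6]), 0.94), (array([304.5, 193.5]), 0.85), (array([269.7, 183.7]), 0.63)]), ('frame_foot', [(array([253. , 214.5]), 0.73), (array([147.7, 130.2]), 0.66), (array([312.7, 161.5]), 0.59)]), ('frame_mid', [(array([249.8, 242.8]), 0.9), (array([161.4, 135.9]), 0.82), (array([313.2, 166.3]), 0.52)]), ('frame_head', [(array([178.1, 135.9]), 0.89), (array([319.5, 180. ]), 0.77), (array([240.7, 277.4]), 0.77)])]
[315.926 223.135] [314.56  162.401]
[310.197 208.902] [316.78  169.436]
[304.037 193.594] [319.212 177.145]
```

>>> {"api": "move_arm", "payload": {
  "motion": [
    [-1,-2.5,-4,0,0,0,0],
    [1.5,-2.6,-10.4,0,0,0,0],
    [1.5,-2.6,-10.4,0,0,0,0]
  ]
}}

```text
t: 7.75
ee_pos: [616.2, -191.8, 187.3]
orientation: [3.049, -0.112, 0.677]
ft_force: [0.0, 0.5, -0.6]
width: 9.7
```

>>> {"api": "move_arm", "payload": {
  "motion": [
    [-1.8,0.1,-0.8,0,0,0,0],
    [-2.7,0.2,-1.3,0,0,0,0],
    [-2.7,0.2,-1.3,0,0,0,0]
  ]
}}

```text
t: 8.0
ee_pos: [613.7, -191.5, 186.8]
orientation: [3.049, -0.111, 0.678]
ft_force: [0.5, -0.6, -1.9]
width: 9.7
```

```bash
cat > st.py <<'E'
from go import *
R,F=tgt(-4.3,25,1);card=np.array([681,-198.6,27.5]);o=get_obs()
M=Ro.from_rotvec(o["orientation"]).as_matrix()
print("tcp c,y,d-122:",F.T@(o["ee_pos"]-card)-[0,0,122],"force c,y,d",F.T@o["ft_force"],"mom",F.T@o["moment"],"w",o["width"],"t",o["t"],"rot",(R*Ro.from_matrix(M).inv()).as_rotvec(), o["qpos"])
E
python3 st.py
```

```text
tcp c,y,d-122: [ 6.039  2.032 50.932] force c,y,d [-0.292 -0.584 -1.935] mom [-0.077  0.32   0.004] w 9.654791605890926 t 8.0 rot [ 0.001  0.001 -0.002] [-0.383  0.356  1.919  0.292  0.465 -0.545]
```

>>> {"api": "move_arm", "payload": {
  "motion": [
    [-0.9,0.1,-0.4,0,0,0,0],
    [-1.4,0.1,-0.6,0,0,0,0],
    [-1.4,0.1,-0.6,0,0,0,0]
  ]
}}

```text
t: 8.25
ee_pos: [613.0, -191.6, 186.8]
orientation: [3.048, -0.111, 0.68]
ft_force: [2.8, -0.2, -2.1]
width: 9.8
```

```bash
python3 st.py
```

```text
tcp c,y,d-122: [ 5.449  1.918 51.274] force c,y,d [ 1.664  0.059 -3.099] mom [ 0.025 -0.07  -0.114] w 9.755151479654195 t 8.25 rot [ 0.001  0.003 -0.002] [-0.384  0.355  1.921  0.294  0.462 -0.548]
```

>>> {"api": "move_arm", "payload": {
  "motion": [
    [2.1,-0.2,-4.5,0,0,0,0],
    [4.2,-0.3,-9,0,0,0,0],
    [6.3,-0.5,-13.6,0,0,0,0],
    [6.3,-0.5,-13.6,0,0,0,0]
  ]
}}

```text
t: 8.58
ee_pos: [619.6, -192.1, 172.2]
orientation: [3.048, -0.112, 0.679]
ft_force: [4.3, 0.4, -1.6]
width: 9.9
```

```bash
python3 st.py
```

```text
tcp c,y,d-122: [ 5.198  1.887 35.214] force c,y,d [ 3.181  0.696 -3.252] mom [-0.06  -0.455 -0.235] w 9.875380794377872 t 8.5833 rot [ 0.001  0.002 -0.002] [-0.38   0.386  1.916  0.306  0.437 -0.558]
```

>>> {"api": "move_arm", "payload": {
  "motion": [
    [2.2,-0.1,-3.6,0,0,0,0],
    [4,-0.3,-7.2,0,0,0,0],
    [4.4,-0.3,-8.6,0,0,0,0],
    [4.4,-0.3,-8.6,0,0,0,0]
  ]
}}

```text
t: 8.92
ee_pos: [623.0, -192.2, 163.7]
orientation: [3.049, -0.112, 0.677]
ft_force: [2.4, 0.7, -1.9]
width: 9.7
```

```bash
python3 st.py
```

```text
tcp c,y,d-122: [ 4.712  2.071 26.067] force c,y,d [ 1.306  0.831 -2.694] mom [-0.094 -0.033 -0.367] w 9.73856643155414 t 8.9167 rot [ 0.     0.001 -0.002] [-0.378  0.404  1.913  0.313  0.424 -0.564]
```

>>> {"api": "move_arm", "payload": {
  "motion": [
    [1.2,-0.1,-2.4,0,0,0,0],
    [1.9,-0.1,-4,0,0,0,0],
    [1.9,-0.1,-4,0,0,0,0]
  ]
}}

```text
t: 9.17
ee_pos: [624.9, -192.4, 160.3]
orientation: [3.049, -0.112, 0.678]
ft_force: [-2.4, -1.5, 3.4]
width: 9.6
```

```bash
python3 st.py
```

```text
tcp c,y,d-122: [ 5.034  1.981 22.151] force c,y,d [-0.637 -1.668  4.069] mom [-0.2    0.274 -0.383] w 9.641549358235853 t 9.1667 rot [ 0.001  0.001 -0.002] [-0.377  0.412  1.911  0.317  0.417 -0.568]
```

>>> {"api": "move_arm", "payload": {
  "motion": [
    [0.8,-0.1,-1.6,0,0,0,0],
    [1.3,-0.1,-2.7,0,0,0,0],
    [1.3,-0.1,-2.7,0,0,0,0]
  ]
}}

```text
t: 9.42
ee_pos: [626.3, -192.6, 158.0]
orientation: [3.048, -0.112, 0.679]
ft_force: [-4.0, -1.6, 7.0]
width: 10.0
```

```bash
python3 st.py; python3 - <<'E'
from h import *
b=get_image("top");a=get_image("side")
f=lambda im,c,s:cv2.resize(im["color"][c[1]:c[3],c[0]:c[2],::-1],None,fx=s,fy=s,interpolation=cv2.INTER_CUBIC)
cv2.imwrite("pics/m.png",np.hstack([f(a,(285,170,348,260),6.5),f(b,(290,130,345,220),6.5)]))
E
```

```text
tcp c,y,d-122: [ 5.269  1.909 19.481] force c,y,d [-0.548 -1.928  7.973] mom [-0.189  0.438 -0.355] w 9.993611506908593 t 9.4167 rot [ 0.001  0.002 -0.002] [-0.376  0.417  1.91   0.319  0.413 -0.57 ]
```

View pics/m.png

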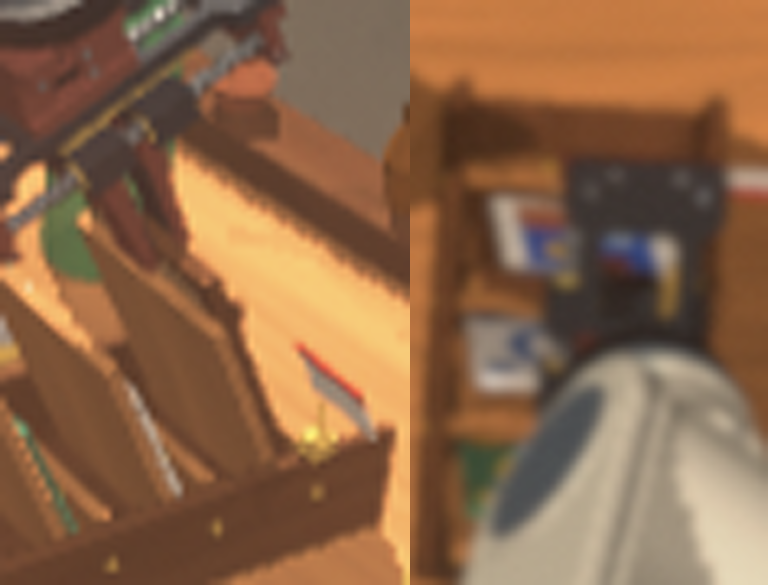

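The print stands inside the slot, its foot on the spring's lead-in. The back finger tip, at about (150,265), is just above the board's top. Letting go and backing off up the slot.

>>> {"api": "move_arm", "payload": {
  "motion": [
    [0,0,0,0,0,0,14],
    [0,0,0,0,0,0,20],
    [0,0,0,0,0,0,26],
    [0,0,0,0,0,0,26],
    [0,0,0,0,0,0,26]
  ]
}}

```text
t: 9.93
ee_pos: [626.3, -192.3, 157.2]
orientation: [3.049, -0.111, 0.677]
ft_force: [-0.2, -0.3, 0.4]
width: 25.6
```

>>> {"api": "move_arm", "payload": {
  "motion": [
    [-4.2,0.3,9,0,0,0,26],
    [-8.4,0.6,18.1,0,0,0,26],
    [-12.6,1,27.2,0,0,0,26],
    [-16.8,1.3,36.2,0,0,0,10],
    [-16.8,1.3,36.2,0,0,0,0]
  ]
}}

```text
t: 10.35
ee_pos: [609.9, -191.5, 196.5]
orientation: [3.046, -0.111, 0.683]
ft_force: [0.8, -0.2, 0.1]
width: 16.0
```

>>> {"api": "move_arm", "payload": {
  "motion": [
    [0,0,0,0,0,0,0],
    [0,0,0,0,0,0,0],
    [0,0,0,0,0,0,0]
  ]
}}

```text
t: 10.6
ee_pos: [609.5, -191.1, 193.4]
orientation: [3.049, -0.111, 0.678]
ft_force: [-0.6, -0.4, -0.1]
width: -0.0
```

```bash
python3 st.py; python3 - <<'E'
from go import *
b=get_image("top");a=get_image("side")
f=lambda im,c,s:cv2.resize(im["color"][c[1]:c[3],c[0]:c[2],::-1],None,fx=s,fy=s,interpolation=cv2.INTER_CUBIC)
cv2.imwrite("pics/n.png",np.hstack([f(a,(285,170,348,260),6.5),f(b,(290,130,345,220),6.5)]))
R,F=tgt(-4.3,25,1);card=np.array([681,-198.6,27.5])
for d in(0,10,19):
  for x,y in((-5,-52.5),(5,-52.5)):print(d,x,(px(card+F@[x+5,y,d+140],a)-[285,170]+.5)*6.5)
E
```

```text
tcp c,y,d-122: [ 4.991  2.111 58.758] force c,y,d [-0.552 -0.477  0.169] mom [-0.126  0.26   0.05 ] w -0.03435826912827767 t 10.6 rot [ 0.001  0.001 -0.002] [-0.385  0.34   1.923  0.287  0.476 -0.542]
0 -5 [216.906 318.274]
0 5 [233.674 305.273]
10 -5 [211.387 304.258]
10 5 [228.253 291.208]
19 -5 [206.367 291.513]
19 5 [223.324 278.417]
```

View pics/n.png

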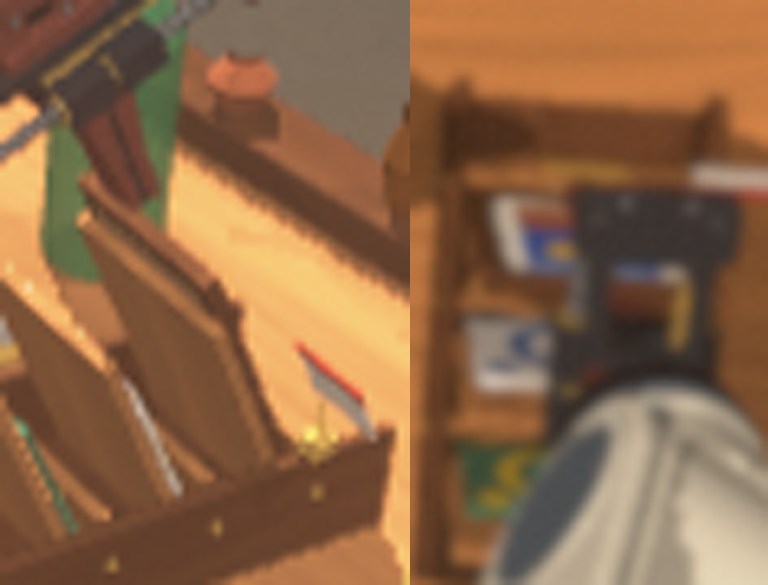

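The print stands proud in the slot: its -y head corner is at about (232,295) and the closed tips are above it. Lowering to press.

>>> {"api": "move_arm", "payload": {
  "motion": [
    [3,-2.2,-5,0,0,0,0],
    [6,-2.4,-10,0,0,0,0],
    [8.4,-2.6,-16,0,0,0,0],
    [8.4,-2.6,-16,0,0,0,0]
  ]
}}

```text
t: 11.03
ee_pos: [617.8, -193.5, 175.8]
orientation: [3.05, -0.111, 0.675]
ft_force: [-0.9, 0.4, 0.0]
width: 0.6
```

>>> {"api": "move_arm", "payload": {
  "motion": [
    [0.6,0,-1.4,0,0,0,0],
    [1.3,-0.1,-2.7,0,0,0,0],
    [1.9,-0.1,-4,0,0,0,0],
    [1.9,-0.1,-4,0,0,0,0]
  ]
}}

```text
t: 11.37
ee_pos: [619.9, -193.8, 173.5]
orientation: [3.049, -0.111, 0.678]
ft_force: [0.4, 0.0, 0.3]
width: 0.4
```

```bash
python3 st.py
```

```text
tcp c,y,d-122: [ 6.202  0.186 36.213] force c,y,d [0.489 0.079 0.07 ] mom [-0.065  0.224  0.069] w 0.39789120252840826 t 11.3667 rot [ 0.001  0.001 -0.002] [-0.383  0.385  1.913  0.305  0.442 -0.56 ]
```

>>> {"api": "move_arm", "payload": {
  "motion": [
    [0.4,0,-0.9,0,0,0,0],
    [0.8,-0.1,-1.8,0,0,0,0],
    [1.3,-0.1,-2.7,0,0,0,0],
    [1.3,-0.1,-2.7,0,0,0,0]
  ]
}}

```text
t: 11.7
ee_pos: [621.6, -194.1, 171.8]
orientation: [3.048, -0.111, 0.68]
ft_force: [-3.0, 0.4, 5.4]
width: 0.8
```

```bash
python3 st.py
```

```text
tcp c,y,d-122: [ 7.031  0.048 33.952] force c,y,d [-0.411  0.186  6.2  ] mom [-0.041  0.372  0.018] w 0.8038941364701213 t 11.7 rot [ 0.001  0.003 -0.002] [-0.382  0.39   1.911  0.308  0.438 -0.562]
```

>>> {"api": "move_arm", "payload": {
  "motion": [
    [0.2,0,-1.2,0,0,0,0],
    [0.4,-0.1,-2.2,0,0,0,0],
    [0.8,-0.1,-3.1,0,0,0,0],
    [0.8,-0.1,-3.1,0,0,0,0]
  ]
}}

```text
t: 12.03
ee_pos: [622.5, -194.4, 169.0]
orientation: [3.047, -0.111, 0.681]
ft_force: [-2.5, 0.1, 6.7]
width: 0.5
```

```bash
python3 st.py
```

```text
tcp c,y,d-122: [ 6.663 -0.154 31.011] force c,y,d [ 0.616 -0.085  7.129] mom [-0.095  0.307  0.079] w 0.46887947357697646 t 12.0333 rot [ 0.002  0.003 -0.002] [-0.382  0.395  1.911  0.311  0.432 -0.566]
```

>>> {"api": "move_arm", "payload": {
  "motion": [
    [0.5,0,-1.2,0,0,0,0],
    [1,-0.1,-2.4,0,0,0,0],
    [1.5,-0.1,-3.6,0,0,0,0],
    [1.5,-0.1,-3.6,0,0,0,0]
  ]
}}

```text
t: 12.37
ee_pos: [624.0, -194.4, 165.3]
orientation: [3.047, -0.111, 0.681]
ft_force: [-3.0, 0.0, 6.8]
width: 0.4
```

```bash
python3 st.py
```

```text
tcp c,y,d-122: [ 6.426 -0.125 27.053] force c,y,d [ 0.188 -0.212  7.381] mom [-0.114  0.31   0.007] w 0.44936904552726276 t 12.3667 rot [ 0.002  0.003 -0.002] [-0.381  0.403  1.91   0.315  0.426 -0.569]
```

>>> {"api": "move_arm", "payload": {
  "motion": [
    [0.5,0,-1.2,0,0,0,0],
    [1,-0.1,-2.4,0,0,0,0],
    [1.3,-0.1,-3.2,0,0,0,0],
    [1.3,-0.1,-3.2,0,0,0,0]
  ]
}}

```text
t: 12.7
ee_pos: [625.4, -194.5, 162.2]
orientation: [3.047, -0.111, 0.681]
ft_force: [-3.3, -0.6, 6.5]
width: 0.6
```

```bash
python3 st.py
```

```text
tcp c,y,d-122: [ 6.367 -0.133 23.66 ] force c,y,d [-0.136 -0.833  7.285] mom [-0.062  0.281 -0.018] w 0.6249005474367958 t 12.7 rot [ 0.002  0.003 -0.002] [-0.38   0.41   1.909  0.318  0.42  -0.572]
```

>>> {"api": "move_arm", "payload": {
  "motion": [
    [0.5,0,-1.2,0,0,0,0],
    [1,-0.1,-2.4,0,0,0,0],
    [1.3,-0.1,-3.2,0,0,0,0],
    [1.3,-0.1,-3.2,0,0,0,0]
  ]
}}

```text
t: 13.03
ee_pos: [626.8, -194.7, 159.1]
orientation: [3.047, -0.111, 0.681]
ft_force: [-2.6, -0.7, 7.5]
width: 0.2
```

```bash
python3 st.py
```

```text
tcp c,y,d-122: [ 6.351 -0.185 20.242] force c,y,d [ 0.881 -0.883  7.855] mom [-0.08   0.177  0.02 ] w 0.2466266364529671 t 13.0333 rot [ 0.002  0.004 -0.002] [-0.379  0.416  1.908  0.322  0.414 -0.575]
```

>>> {"api": "move_arm", "payload": {
  "motion": [
    [0.4,0,-0.9,0,0,0,0],
    [0.7,0,-1.5,0,0,0,0],
    [0.7,0,-1.5,0,0,0,0]
  ]
}}

```text
t: 13.28
ee_pos: [627.4, -194.7, 157.6]
orientation: [3.047, -0.111, 0.681]
ft_force: [-4.1, 0.8, 6.7]
width: 0.4
```

```bash
python3 st.py
```

```text
tcp c,y,d-122: [ 6.324 -0.127 18.611] force c,y,d [-0.939  0.448  7.856] mom [-0.066  0.159  0.033] w 0.36179460666440755 t 13.2833 rot [ 0.002  0.004 -0.002] [-0.379  0.419  1.907  0.323  0.412 -0.576]
```

Tips at d≈140.6 and still on the spring. The floor should be close.

>>> {"api": "move_arm", "payload": {
  "motion": [
    [0.4,0,-0.9,0,0,0,0],
    [0.8,0,-1.8,0,0,0,0],
    [0.8,0,-1.8,0,0,0,0]
  ]
}}

```text
t: 13.53
ee_pos: [628.4, -194.0, 157.3]
orientation: [3.048, -0.11, 0.683]
ft_force: [-10.6, 6.1, 20.9]
width: 0.7
```

```bash
python3 st.py
```

```text
tcp c,y,d-122: [ 6.981  0.668 17.926] force c,y,d [-1.127  5.247 23.575] mom [0.806 0.504 0.043] w 0.6601466737737008 t 13.5333 rot [ 0.001  0.004 -0.003] [-0.378  0.421  1.906  0.326  0.411 -0.578]
```

>>> {"api": "move_arm", "payload": {
  "motion": [
    [0.1,-0.2,-0.2,0,0,0,0],
    [0.1,-0.2,-0.2,0,0,0,0]
  ]
}}

```text
t: 13.7
ee_pos: [628.4, -194.0, 157.3]
orientation: [3.048, -0.11, 0.683]
ft_force: [-11.2, 7.4, 23.5]
width: 0.7
```

```bash
python3 st.py
```

```text
tcp c,y,d-122: [ 7.037  0.62  17.903] force c,y,d [-0.664  6.548 26.229] mom [ 1.036  0.453 -0.001] w 0.7263824223703271 t 13.7 rot [ 0.001  0.005 -0.003] [-0.378  0.421  1.906  0.326  0.411 -0.579]
```

>>> {"api": "move_arm", "payload": {
  "motion": [
    [-4.2,0.3,9,0,0,0,0],
    [-12.6,1,27,0,0,0,0],
    [-25,2,54,0,0,0,0],
    [-38,3,82,0,0,0,0],
    [-50,4,110,0,0,0,0]
  ]
}}

```text
t: 14.12
ee_pos: [576.7, -190.3, 265.2]
orientation: [3.049, -0.111, 0.677]
ft_force: [0.9, 0.2, 0.5]
width: 0.4
```

>>> {"api": "move_arm", "payload": {
  "motion": [
    [-30,0,20,0,0,0,0],
    [-70,0,30,0,0,0,0],
    [-110,0,30,0,0,0,0],
    [-150,0,30,0,0,0,0],
    [-180,0,30,0,0,0,0]
  ]
}}

```text
t: 14.53
ee_pos: [395.1, -189.6, 294.3]
orientation: [3.048, -0.11, 0.678]
ft_force: [-0.3, -1.0, 0.2]
width: 0.6
```

```bash
python3 - <<'E'
from go import *
b=get_image("top");a=get_image("side");print(get_obs()["ee_pos"])
f=lambda im,c,s:cv2.resize(im["color"][c[1]:c[3],c[0]:c[2],::-1],None,fx=s,fy=s,interpolation=cv2.INTER_CUBIC)
cv2.imwrite("pics/z.png",np.hstack([f(a,(285,170,348,260),6.5),f(b,(290,130,345,220),6.5)]))
R,F=tgt(-4.3,25,1);card=np.array([681,-198.6,27.5])
for d in(0,10):
  for x,y in((-5,-52.5),(5,-52.5),(-5,52.5),(5,52.5)):print(d,x,y,*[(px(card+F@[x+5,y,d+140],im)-o+.5)*6.5+[w,0] for im,o,w in((a,[285,170],0),(b,[290,130],410))])
for n,z in(("foot",0),("mid",70),("head",140)):
  for im in(a,b): print(n,px(card+F@[5,0,z],im),[(np.array(m["location"][::-1]).round(1),round(m["p"],2)) for m in mark_of(im,"frame_"+n)[:4]])
E
```

```text
[ 394.018 -189.767  293.987]
0 -5 -52.5 [216.906 318.274] [715.393 298.946]
0 5 -52.5 [233.674 305.273] [717.917 277.635]
0 -5 52.5 [ 84.629 210.722] [480.153 284.91 ]
0 5 52.5 [100.577 198.646] [482.108 263.561]
10 -5 -52.5 [211.387 304.258] [718.391 306.108]
10 5 -52.5 [228.253 291.208] [720.938 284.673]
10 -5 52.5 [ 78.765 197.   ] [481.599 291.981]
10 5 52.5 [ 94.803 184.882] [483.571 270.508]
foot [319.94  236.714] [(array([252.9, 170.3]), 0.82), (array([241.1, 226.7]), 0.64)]
foot [314.188 158.949] [(array([310.6, 159.4]), 0.93), (array([254. , 214.8]), 0.8)]
mid [314.489 223.334] [(array([256.9, 176.4]), 0.83), (array([217.8, 236.6]), 0.72)]
mid [316.279 165.557] [(array([249.6, 245.7]), 0.92), (array([163.9, 134.6]), 0.58), (array([317.1, 165.7]), 0.57)]
head [308.64  208.973] [(array([188. , 240.8]), 0.85), (array([268.9, 183.2]), 0.77), (array([308.1, 208.9]), 0.43)]
head [318.562 172.773] [(array([316.3, 172.9]), 0.71), (array([237.6, 275.6]), 0.66), (array([180.8, 132.9]), 0.63)]
```

View pics/z.png

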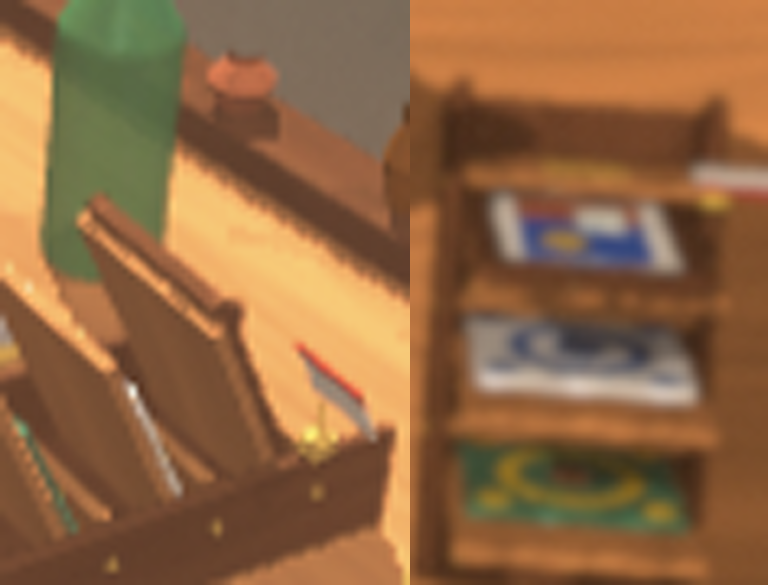

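```bash
python3 -c "
from workcell import *
print(close_job(), get_obs()['t'])"
```

```text
the job is handed in; nothing more can be done
the job is handed in; nothing more can be done
```

I took the print off the easel and stood it in the empty far slot beside the price card. I let go with its foot on the spring's lead-in, then pressed its top edge down with closed fingers. I handed the job in at about 15 s of the 48 s limit; no verdict was given.

**Pressing:** passing the spring took about 7–8 N, just under the 8–14 N given for the apex. At the floor the force rose sharply to 24–26 N. The fingertips were then about 140 mm up the slot, which is the seated height.

**Last pictures:**
- The print stands upright with the picture to the customers, level with the back rest and about 6 mm proud of it.
- It looks centred to within about 2 mm.
- The tiles look unmoved, and the arm is clear of everything.

**Where checks disagreed:**
- In the top view, the network's mark for the lower edge was about 3.6 px off, up to about 8 mm sideways. Its marks for the middle and top edge, and the picture outline, agreed better, and the slot's cheeks allow only about ±4.5 mm.
- The network did not find the lower edge in the side view, because the back board hides it.
- A sideways force of 5–7 N showed at the final press.

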